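# Release a copier fuser and hold its sprung jam cover at the service mark

### The job

On the bench is a fuser unit out of an office copier whose rollers a colleague is about to inspect. First take the pressure off the rollers by swinging the green lever at its end from upright down towards you, all the way to its stop; then lift the sprung black jam-access cover by its green tab until its white end edges line up with the white 40-degree line on the end ears, never into the red, and finish while still holding it steady there by the tab (let go and it snaps shut). Leave the bottle, the bowl and the screwdriver where they are.

Things in the scene. Friction and masses are not known exactly. Their poses are not given: they have to be found in the camera images.
- fuser: Fuser unit: black body 150 mm deep (its x), 345 long (y), 108 high, steel end plates, white gears at the -y end, green lever outside the +y end. Heavy, does not move. Origin: centre of its underside, on the bench; +x points away from the robot within 0.45 rad, z up. 'Local' below means this frame. The ears on the end plates rise to 158 mm at x = 7 to 66, y = +-165 to +-185 mm.
- lever_pivot (a point): Pivot of the green lever, fixed at local (-15, 206, 80) mm; the pivot axis is the fuser's y axis. 26 mm free between the lever's shaft and the end plate.
- lever_pad (a point): Centre of the lever's thumb pad, 51 mm from the pivot. The pad is 14 mm thick (in the swing direction), 26 mm wide along the fuser's y and 22 mm long along the lever, so the lever's end is 62 mm from the pivot; its shaft is 12 by 12 mm. Axes: z along the lever, away from the pivot; y the pivot axis.
- lever (a joint): Angle of the lever in rad: 0 = upright (pressure on), growing as the pad swings towards the robot (the fuser's -x) and down, to the stop at 1.571 = level (pressure released). It starts up to 0.35 rad from upright. Stiff: it takes about 4.5 N at the pad and stays where it is left.
- cover_hinge (a point): Middle of the cover's hinge line, fixed at local (62, 0, 108) mm; the line runs along the fuser's y. The tab, gripped from above across its width (fingers closing along the fuser's y), can turn between the fingers as the cover rises.
- cover (a joint): Cover opening in rad: 0 = shut (level), growing as the front edge (nearest the robot) rises. White line: 0.70; red from about 0.88. A spring pulls it shut: about 3 N at the tab to start, about 5 N to hold it at the line; it never stays up alone. Black ribbed plate with white ends, 326 mm along y, 4 thick, reaching 137 forward of the hinge line; 8 mm deep lip under its front edge.
- tab_grip (a point): Point to grip on the green pull tab, mid-thickness: 162 mm from the hinge line, local (-100, 0, 108) mm when shut, 104 mm higher and 38 mm further along +x at the white line. The tab is a flat tongue on the middle of the cover's front edge, in the cover's plane: 26 mm wide (y), 10 thick, 137 to 181 mm from the hinge line. Nothing is beside, before or below it down to the bench.
- ipa_bottle: Bystander: white bottle with a red cap, diameter 54 mm, 135 mm high, standing beside the fuser's gear end. Origin: centre of its underside.
- parts_bowl: Bystander: steel bowl, diameter 90 mm, 30 mm high, standing beyond the fuser, nearer its lever end. Origin: centre of its underside.
- screwdriver: Bystander: screwdriver 190 mm long, lying on the bench in front of the fuser towards its gear end. Origin under its middle, x along it.
- white_line (a point): Outer end of the white line on the ear at the +y (lever) end. Each end plate has an ear, a 55 mm sector round the cover's hinge, with a 14 mm wide flange on its rim: dark up to the white line at 40 degrees of opening, red from about 50 degrees up. The -y end has the same marks.

How it is judged:
By the outcome, as a careful person would: the job done as asked, in the order asked, and still so for the second after the job is handed in, while the arm keeps its last pose, push and grip.
It also fails if it takes over 48 s, if anything falls off the work surface, if the arm or the gripper's body presses on something with over 40 N, if the wrist force passes 120 N, or if a joint passes its speed limit or range.

### The arm

A 6-joint arm with a two-finger parallel gripper is mounted at the origin on the work surface. World frame = base frame: x ahead of the robot, y to its left, z up, the work surface at z = 0. Lengths are in mm, angles in rad, forces in N, time in s.
With the tool pointing down it reaches from about 350 to 975 mm from the base axis. Payload 7.1 kg.
Tool frame: the origin (TCP) lies midway between the tips of the shut fingers; the grasp point (between the pads) lies 19 mm behind it; z points along the fingers, y is the line along which they close (so a half turn about z gives the same grasp; the last joint's range is limited). The gripper opens to 88 mm and grips with 3 to 60 N. Pads are 20 mm wide; open, the fingers measure 115 mm over their backs; the gripper's body (75 mm by 178 mm) begins 61 mm behind the grasp point.
Start: joints at [1.226, 0.423, 1.63, -0, 1.089, -0.019], TCP at [200.01, 592.115, 193.475] pointing down, gripper open.
Joint ranges: [-3, 3], [-0.9, 2.11], [0.09, 2.58], [-1.31, 4.45], [0.11, 2.69], [-2.54, 2.54]. Speed limits (rad/s): [2.39, 2.39, 3.01, 3.14, 3.14, 3.14].

### API

Orientations are given as a rotation vector (axis times angle).
In Python, from workcell import ctrl gives the robot as it stands.
- The arm moves only by the shell command python3 -m inch 'ROWS' [OPENING]. ROWS is JSON, a list of rows, each an object with "xyz": the shift along the tool's x, y, z in mm, a list of three; "rot": the turn, a rotation vector about the tool's x, y, z in rad, a list of three. In form: [{"xyz": [dx, dy, dz], "rot": [ax, ay, az]}, ...]. A call has 1 to 12 rows; each row is the pose to reach, as a shift and turn from the pose commanded when the call began, along the tool's axes at that moment; what a row does not reach only later rows make up. A row lasts 1/12 s, in which the tool goes at most 41.7 mm and 7.16 degrees, less where a joint would pass 70% of its speed; a pose out of reach is approached as far as the arm can. A call with a gripper value outside its range is refused whole. OPENING is the closure in counts, from 0 (fully open) to 255 (shut), set as the call begins (- or left out, the last holds). The fingers move at their own pace and stop on an object; the grip force is fixed at half the most. Time passes only in rows, so rows that repeat a pose let the fingers close. It gives the time, the measured TCP pose, the force, the opening and the grip force at its end, in the units of the state.
- ctrl.get_obs(): the state, without advancing time (a new reading comes with each control period).
- ctrl.get_image(name): name is "scene" or "top" or "wrist"; returns the picture (400x640x3 uint8, red, green, blue); there is no depth.
- ctrl.camera_model(name): a dict with "fx", "fy", "cx", "cy" (pixels), "position" and "attitude" of the camera in the world. Camera axes: x right, y up, looking along -z (the intrinsics and any distortion apply to the point x, -y, -z); pixel columns grow to the right and rows downward; lengths in mm; the calibration is good to about 2 mm. The wrist camera is an equidistant fisheye: a pixel r from the principal point sees the ray r / f radians off the axis. A picture is of the moment at which its call begins: read the wrist's pose just before it. camera_model takes no time and is no camera call; for the wrist camera it gives the pose at the moment of the call.
- ctrl.close_job(): hands the job in; it is judged then, once.
The state is a dict: "t": time; "qpos": joint angles; "qvel": joint speeds; "joint_torque": joint torques, N m; "ee_pos": TCP position; "orientation": TCP orientation; "ft_force": force on the tool from outside, world axes, zero at the start; "moment": the same for the moment, N m; "width": finger opening in mm; "grasp_force": force on a finger pad.
Only numpy, scipy, OpenCV 4.12 (cv2) and the standard library are available. Lean on these libraries where they do the work, as an engineer would, in place of code of your own. Each camera call takes 0.05 s, during which the arm holds its last target. There are 200 camera calls.

## Working session

There is one attempt and no reset: what is moved stays moved. The work goes in short steps, Python scripts to look and compute and a shell command to move; the robot and the scene stay as the last step left them, time stands still between calls to the robot, and variables do not carry over. Pictures are saved under pics/ and viewed, at most 10 in all, crops included, and the job is handed in when it is done.

```bash
mkdir -p pics; ls
python3 - <<'E'
from workcell import ctrl
import cv2,numpy as np
o=ctrl.get_obs();print(o)
for n in("scene","top","wrist"):
    print(n,ctrl.camera_model(n)); cv2.imwrite(f"pics/{n}0.png",ctrl.get_image(n)[:,:,::-1])
E
```

```text
pics
{'t': 0.0, 'qpos': array([ 1.22597666e+00,  4.23829773e-01,  1.63071782e+00, -5.57202863e-06,
        1.08857905e+00, -1.90114897e-02]), 'qvel': array([ 0.00023062, -0.00110424, -0.00013046,  0.00042471,  0.00107938,
        0.00034392]), 'joint_torque': array([ 1.83709839e-03, -5.44591033e+01, -2.73692322e+01,  6.45518862e-02,
        2.24776292e-02, -1.39818740e-04]), 'ee_pos': array([199.82312559, 591.54791819, 192.69770927]), 'orientation': array([-5.09469343e-01, -3.09973009e+00,  2.37101693e-03]), 'ft_force': array([0.26506889, 0.37600361, 0.44852089]), 'moment': array([ 0.01819887,  0.01170476, -0.00483386]), 'grasp_force': 0.0, 'width': 87.49782721089495}
scene {'fx': 434.91546757983616, 'fy': 434.91546757983616, 'cx': 324.88059273093387, 'cy': 199.43639904868323, 'position': array([1183.22963365,  387.57451263,  910.74745622]), 'attitude': array([0.42841805, 0.81574436, 2.04159388])}
top {'fx': 381.16922642044517, 'fy': 381.16922642044517, 'cx': 323.89391348551436, 'cy': 206.09321860502968, 'position': array([ 448.82581769,  -20.47186898, 1048.95092578]), 'attitude': array([ 0.07900789, -0.10714217, -1.55187696])}
wrist {'fx': 309.70691628693146, 'fy': 309.70691628693146, 'cx': 316.31653858321016, 'cy': 203.67429200781208, 'position': array([122.12292028, 618.365281  , 384.03721727]), 'attitude': array([-0.26096678, -0.18443676,  1.23602117])}
```

View pics/top0.png

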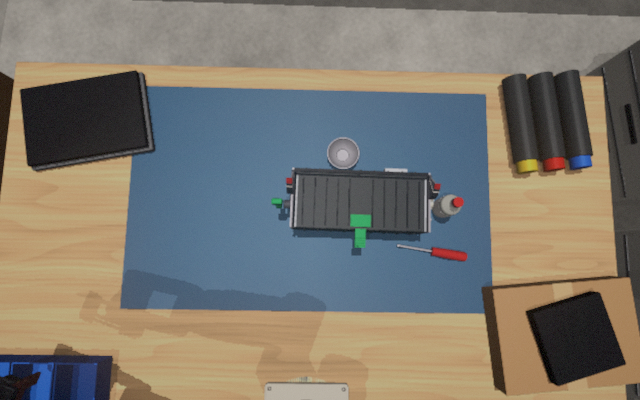

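View pics/scene0.png

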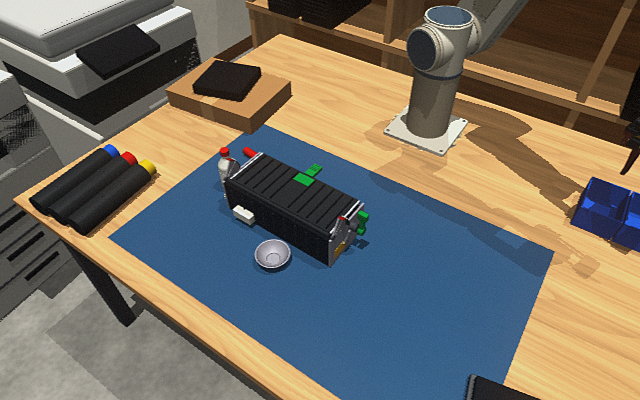

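The top view shows the fuser with little yaw: tab at about (360,238), lever pad (277,202), red ear marks (289,182) and (437,187), and the bottle, bowl and screwdriver clear of the lever. The scene view agrees. The lever pad is at (363,222) there and the tab at (308,175).

```bash
cat > h.py <<'E'
import numpy as np,cv2
from workcell import ctrl
from scipy.spatial.transform import Rotation as R
def ray(m,u,v,fish=False):
    x,y=(u-m['cx'])/m['fx'],(v-m['cy'])/m['fy']
    if fish:
        r=np.hypot(x,y); s=np.sin(r)/max(r,1e-9); d=np.array([x*s,-y*s,-np.cos(r)])
    else: d=np.array([x,-y,-1.])
    d=R.from_rotvec(m['attitude']).apply(d); return m['position'],d/np.linalg.norm(d)
def onz(m,u,v,z,fish=False):
    p,d=ray(m,u,v,fish); return p+d*(z-p[2])/d[2]
def tri(r1,r2):
    A=[];b=[]
    for p,d in(r1,r2):
        M=np.eye(3)-np.outer(d,d);A.append(M);b.append(M@p)
    s=np.linalg.lstsq(np.vstack(A),np.hstack(b),rcond=None)[0]
    return s
def proj(m,P,fish=False):
    c=R.from_rotvec(m['attitude']).inv().apply(np.asarray(P)-m['position']); x,y,z=c[...,0],-c[...,1],-c[...,2]
    k=1/z
    if fish:
        r=np.hypot(x,y);k=np.arctan2(r,z)/np.maximum(r,1e-9)
    return np.stack([m['cx']+m['fx']*x*k,m['cy']+m['fy']*y*k],-1)
def blobs(img,col,amin=15):
    h=cv2.cvtColor(img,cv2.COLOR_RGB2HSV)
    k={'green':lambda:cv2.inRange(h,(45,110,50),(80,255,255)),'red':lambda:cv2.inRange(h,(0,140,70),(8,255,255))|cv2.inRange(h,(172,140,70),(180,255,255))}[col]()
    n,l,s,c=cv2.connectedComponentsWithStats(k)
    return k,[(s[i].tolist(),c[i].round(1).tolist()) for i in range(1,n) if s[i,4]>=amin]
E
python3 - <<'E'
from h import *
for n in("top","scene"):
    im=cv2.imread(f"pics/{n}0.png")[:,:,::-1].copy()
    for c in("green","red"):
        k,b=blobs(im,c,8); print(n,c,*b,sep='\n  ')
        if n=="top" and c=="green":
            for r in range(210,252,2):
                x=np.where(k[r,340:385])[0]; print(r,x.min()+340 if len(x) else None,x.max()+340 if len(x) else None)
E
```

```text
top
  green
  ([271, 198, 11, 10, 75], [276.8, 201.9])
  ([350, 214, 21, 13, 258], [359.9, 220.3])
  ([354, 228, 13, 20, 214], [359.7, 237.7])
210 None None
212 None None
214 351 360
216 350 370
218 350 370
220 350 370
222 350 370
224 350 370
226 352 370
228 356 359
230 354 366
232 355 365
234 355 365
236 355 365
238 355 365
240 354 365
242 355 364
244 354 364
246 354 364
248 None None
250 None None
top
  red
  ([543, 157, 23, 15, 263], [553.8, 163.5])
  ([287, 178, 5, 6, 25], [289.0, 180.2])
  ([434, 184, 6, 5, 28], [436.7, 186.0])
  ([453, 197, 10, 10, 80], [457.6, 201.7])
  ([431, 248, 36, 13, 295], [449.1, 253.9])
scene
  green
  ([305, 164, 17, 13, 127], [313.1, 169.9])
  ([293, 173, 22, 13, 164], [303.3, 179.1])
  ([357, 210, 12, 25, 183], [361.8, 221.4])
scene
  red
  ([220, 147, 9, 10, 73], [223.8, 151.4])
  ([243, 147, 14, 11, 91], [248.9, 151.9])
  ([120, 151, 18, 15, 130], [129.0, 157.7])
  ([226, 158, 7, 3, 15], [229.3, 158.9])
  ([338, 216, 7, 5, 21], [341.0, 217.9])
```

Run:
```python
from h import *
t=ctrl.camera_model("top");s=ctrl.camera_model("scene")
a=onz(t,289,180.2,152);b=onz(t,436.7,186,152);d=a-b;yaw=np.arctan2(-d[0],d[1]);print("red",a,b,np.linalg.norm(d),"yaw",yaw)
print("red scene",onz(s,341,217.9,152),onz(s,229.3,158.9,152))
tab=(tri(ray(t,359.7,237.7),ray(s,313.1,169.9)));print("tab tri",tab,"z-plane",onz(t,359.7,237.7,113))
dec=onz(t,359.9,220.3,111);print("decal",dec)
Rz=R.from_euler('z',yaw)
tabp=onz(t,359.7,237.7,112);
o1=tabp-Rz.apply([-97,0,112]);m=(a+b)/2;print("origin from tab",o1,"mid red local",Rz.inv().apply(m-o1))
pv=o1+Rz.apply([-15,206,80]);pad=tri(ray(t,276.8,201.9),ray(s,361.8,221.4))
l=Rz.inv().apply(pad-pv);print("pivot",pv,"pad",pad,"rel local",l,"ang",np.arctan2(-l[0],l[2]))
# angle from scene/top by predicted
for th in np.arange(-.4,.41,.1):
    P=pv+Rz.apply([-51*np.sin(th),0,51*np.cos(th)]);print(round(th,1),proj(t,P).round(1),proj(s,P).round(1))
print("bottle",onz(t,457.6,201.7,135),"bowl",onz(t,343,153,30))
```

```text
red [616.71982698  48.46888394 152.        ] [ 609.43595975 -305.59276463  152.        ] 354.1365636435443 yaw -0.02056941203656328
red scene [617.17108111  46.022036   152.        ] [ 608.1875416  -309.78969504  152.        ]
tab tri [ 484.6536099  -126.33426887  112.36016268] z-plane [ 484.18366698 -125.49392418  113.        ]
decal [ 527.16412941 -126.01540539  111.        ]
origin from tab [ 5.81200925e+02 -1.27601225e+02  1.42108547e-14] mid red local [ 31.88998519  -0.30486746 152.        ]
pivot [570.44109801  78.6637162   80.        ] pad [569.71991707  78.30183495 114.55699118] rel local [-0.71358521 -0.37663792 34.55699118] ang 0.020646583731403947
-0.4 [277.2 192.5] [358.4 223.5]
-0.3 [277.1 194.4] [359.5 221.8]
-0.2 [276.9 196.3] [360.7 220.1]
-0.1 [276.8 198.3] [361.8 218.6]
-0.0 [276.6 200.4] [363.  217.2]
0.1 [276.5 202.5] [364.1 215.9]
0.2 [276.5 204.6] [365.2 214.9]
0.3 [276.4 206.6] [366.2 213.9]
0.4 [276.4 208.7] [367.2 213.2]
bottle [ 574.69294087 -361.41976058  135.        ] bowl [718.07656242 -87.8833961   30.        ]
```

Run:
```python
import cv2
a=cv2.imread("pics/top0.png")[160:260,260:470];b=cv2.imread("pics/scene0.png")[140:275,210:390]
a=cv2.resize(a,(780,371),interpolation=2);b=cv2.resize(b[40:130],(780,390)) 
cv2.imwrite("pics/c1.png",cv2.resize(cv2.vconcat([a,b]),(600,585)))
```

```text
(no output)
```

View pics/c1.png

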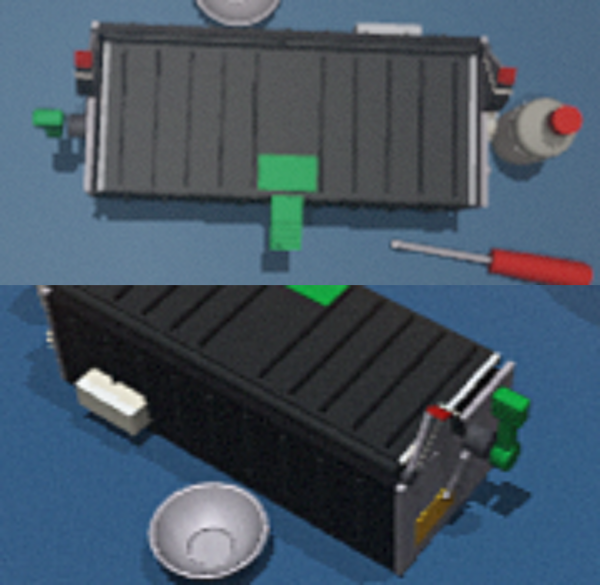

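The crop confirms the geometry: lever near upright (about 0.05 rad), fuser origin about (581,-128), yaw -0.02. Next I work out the approach to a point behind the lever.

```bash
cat >> h.py <<'E'
O=np.array([581.,-127.6,0]);YAW=-.0206;F=R.from_euler('z',YAW)
GOAL=F*R.from_matrix([[-1,0,0],[0,1,0],[0,0,-1]])   # tool y = fuser y, z down
def W(l): return O+F.apply(l)
def plan(pts):
    o=ctrl.get_obs();T=R.from_rotvec(o['orientation'])
    print("t",round(o['t'],2),"local now",F.inv().apply(o['ee_pos']-O).round(1),"f",o['ft_force'].round(1),"rot",(T.inv()*GOAL).as_rotvec().round(3))
    for p in pts: print(p,"->",T.inv().apply(W(p)-o['ee_pos']).round(1))
E
python3 - <<'E'
from h import *
plan([[28,209,200],[28,209,131]])
E
```

```text
t 0.15 local now [-395.8  711.3  192.9] f [0.8 0.2 0.4] rot [-0.001 -0.    -0.305]
[28, 209, 200] -> [-555.2 -351.7   -6.7]
[28, 209, 131] -> [-555.2 -351.7   62.3]
```

```bash
python3 -m inch '[{"xyz":[-300,-190,-7],"rot":[0,0,-0.15]},{"xyz":[-300,-190,-7],"rot":[0,0,-0.305]},{"xyz":[-300,-190,-7],"rot":[0,0,-0.305]},{"xyz":[-300,-190,-7],"rot":[0,0,-0.305]},{"xyz":[-300,-190,-7],"rot":[0,0,-0.305]},{"xyz":[-300,-190,-7],"rot":[0,0,-0.305]},{"xyz":[-300,-190,-7],"rot":[0,0,-0.305]},{"xyz":[-300,-190,-7],"rot":[0,0,-0.305]},{"xyz":[-300,-190,-7],"rot":[0,0,-0.305]},{"xyz":[-300,-190,-7],"rot":[0,0,-0.305]}]' 255
python3 - <<'E'
from h import *
plan([[28,209,200],[28,209,131]])
E
```

```text
t: 0.98
ee_pos: [425.7, 312.9, 200.5]
orientation: [0.039, 3.141, -0.001]
ft_force: [0.0, -1.2, -0.3]
width: 24.3
grasp_force: 0.0
t 0.98 local now [-164.3  437.2  200.5] f [ 0.  -1.2 -0.3] rot [-0.001  0.001 -0.004]
[28, 209, 200] -> [-193.3 -227.4    0.8]
[28, 209, 131] -> [-193.3 -227.3   69.8]
```

```bash
python3 -m inch '[{"xyz":[-193,-227,0],"rot":[0,0,-0.004]},{"xyz":[-193,-227,0],"rot":[0,0,-0.004]},{"xyz":[-193,-227,0],"rot":[0,0,-0.004]},{"xyz":[-193,-227,0],"rot":[0,0,-0.004]},{"xyz":[-193,-227,0],"rot":[0,0,-0.004]},{"xyz":[-193,-227,0],"rot":[0,0,-0.004]},{"xyz":[-193,-227,0],"rot":[0,0,-0.004]},{"xyz":[-193,-227,0],"rot":[0,0,-0.004]},{"xyz":[-193,-227,0],"rot":[0,0,-0.004]},{"xyz":[-193,-227,0],"rot":[0,0,-0.004]}]'
python3 - <<'E'
from h import *
m=ctrl.camera_model("wrist");im=ctrl.get_image("wrist");cv2.imwrite("pics/w1.png",im[:,:,::-1])
plan([[28,209,131]]);print(m)
print(blobs(im,"green"),blobs(im,"red")[1])
for th in(-.2,0,.2):
  print(th,proj(m,W([-15-51*np.sin(th),206,80+51*np.cos(th)]),True))
print("tab",proj(m,W([-97,0,112]),True))
E
```

```text
t: 1.82
ee_pos: [610.8, 85.8, 199.9]
orientation: [-0.027, -3.14, -0.001]
ft_force: [-0.8, -0.1, -0.3]
width: 0.5
grasp_force: 0.0
t 1.87 local now [ 25.1 214.6 200. ] f [ 0.2 -0.2 -0.5] rot [ 0.    -0.001  0.004]
[28, 209, 131] -> [-3.  -5.6 69. ]
{'fx': 309.70691628693146, 'fy': 309.70691628693146, 'cx': 316.31653858321016, 'cy': 203.67429200781208, 'position': array([529.06831212,  87.62548814, 391.24134357]), 'attitude': array([-0.23532897, -0.2307763 ,  1.54143889])}
(array([[0, 0, 0, ..., 0, 0, 0],
       [0, 0, 0, ..., 0, 0, 0],
       [0, 0, 0, ..., 0, 0, 0],
       ...,
       [0, 0, 0, ..., 0, 0, 0],
       [0, 0, 0, ..., 0, 0, 0],
       [0, 0, 0, ..., 0, 0, 0]], shape=(400, 640), dtype=uint8), [([100, 62, 21, 47, 830], [110.0, 85.5]), ([94, 109, 38, 33, 1063], [113.0, 125.4]), ([292, 139, 31, 28, 681], [307.2, 153.9])]) [([17, 87, 37, 16, 499], [34.9, 94.5]), ([262, 123, 7, 31, 204], [265.1, 137.3]), ([0, 175, 5, 17, 57], [1.5, 183.8]), ([4, 208, 8, 11, 59], [7.6, 213.1]), ([265, 211, 17, 18, 285], [272.9, 219.0])]
-0.2 [306.76872184 171.73601089]
0 [306.69714739 160.28397422]
0.2 [306.70761717 148.31849408]
tab [109.6338082   86.22494913]
```

View pics/w1.png

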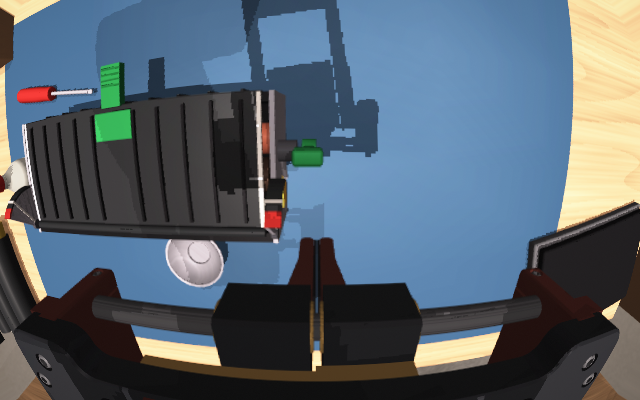

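The wrist view puts the lever pad at (307,157) and the tab at (110,86), matching predictions within a pixel or two. The shut fingers (317,240) are behind the lever. I descend, then push.

```bash
python3 -m inch '[{"xyz":[-3,-6,35],"rot":[0,0,0.004]},{"xyz":[-3,-6,69],"rot":[0,0,0.004]},{"xyz":[-3,-6,69],"rot":[0,0,0.004]},{"xyz":[-3,-6,69],"rot":[0,0,0.004]},{"xyz":[-3,-6,69],"rot":[0,0,0.004]}]'
python3 - <<'E'
from h import *
plan([[2,209,131]])
E
```

```text
t: 2.28
ee_pos: [614.8, 80.4, 132.9]
orientation: [0.03, 3.141, 0.0]
ft_force: [0.1, -0.0, -0.3]
width: 0.3
grasp_force: 0.0
t 2.28 local now [ 29.5 208.7 132.9] f [ 0.1 -0.  -0.3] rot [0.    0.001 0.001]
[2, 209, 131] -> [27.5  0.4  1.9]
```

```bash
python3 -m inch '[{"xyz":[15,0,2],"rot":[0,0,0]},{"xyz":[27,0,2],"rot":[0,0,0]},{"xyz":[34,0,2],"rot":[0,0,0]},{"xyz":[40,0,2],"rot":[0,0,0]},{"xyz":[47,0,3],"rot":[0,0,0]},{"xyz":[53,0,5],"rot":[0,0,0]},{"xyz":[59,0,8],"rot":[0,0,0]},{"xyz":[65,0,12],"rot":[0,0,0]},{"xyz":[65,0,12],"rot":[0,0,0]}]'
python3 - <<'E'
from h import *
m=ctrl.camera_model("wrist");im=ctrl.get_image("wrist");cv2.imwrite("pics/w2.png",im[:,:,::-1])
plan([[-36,209,121],[-46,209,112],[-53,209,100],[-56,209,87]])
E
```

```text
t: 3.03
ee_pos: [547.7, 80.3, 118.4]
orientation: [-0.033, -3.139, 0.0]
ft_force: [-0.1, -0.4, 0.2]
width: 0.8
grasp_force: 0.0
t 3.08 local now [-36.7 207.2 118.8] f [-0.2  0.1  0.4] rot [-0.    -0.002 -0.   ]
[-36, 209, 121] -> [-0.7  1.8 -2.2]
[-46, 209, 112] -> [9.3 1.8 6.8]
[-53, 209, 100] -> [16.3  1.8 18.8]
[-56, 209, 87] -> [19.2  1.8 31.8]
```

View pics/w2.png

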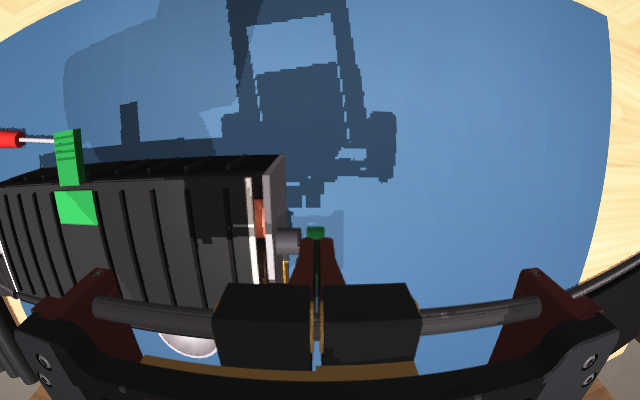

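The green pad shows at (315,232), directly ahead of the fingertips, so it is moving with them. I continue the arc down to the stop.

```bash
python3 -m inch '[{"xyz":[5,1,2],"rot":[0,0,0]},{"xyz":[9,1,7],"rot":[0,0,0]},{"xyz":[13,1,13],"rot":[0,0,0]},{"xyz":[16,1,19],"rot":[0,0,0]},{"xyz":[18,1,25],"rot":[0,0,0]},{"xyz":[19,1,30],"rot":[0,0,0]},{"xyz":[19,1,33],"rot":[0,0,0]},{"xyz":[19,1,34],"rot":[0,0,0]},{"xyz":[19,1,34],"rot":[0,0,0]}]'
python3 - <<'E'
from h import *
m=ctrl.camera_model("scene");im=ctrl.get_image("scene");cv2.imwrite("pics/s2.png",im[:,:,::-1])
plan([[-56,209,87]]);print(blobs(im,"green",8)[1])
print(proj(m,W([-66,206,80])),proj(m,W([-77,206,80])),proj(m,W([-15,206,80])))
E
```

```text
t: 3.83
ee_pos: [530.6, 81.8, 85.1]
orientation: [-0.033, -3.141, 0.0]
ft_force: [-0.4, -0.1, -0.2]
width: 0.6
grasp_force: 0.0
t 3.88 local now [-54.5 208.4  85.4] f [ 0.1  0.2 -0.1] rot [-0.  0. -0.]
[-56, 209, 87] -> [ 1.5  0.6 -1.6]
[([305, 164, 17, 13, 125], [313.1, 169.8]), ([293, 172, 22, 15, 167], [303.3, 179.1]), ([357, 210, 12, 25, 190], [361.8, 221.6])]
[372.4587856  217.98220411] [374.69414339 215.31064104] [361.75886686 230.77009333]
```

Run:
```python
from h import *
m=ctrl.camera_model("wrist");im=ctrl.get_image("wrist")
a=cv2.resize(cv2.imread("pics/s2.png")[150:270,270:450],(600,400));b=cv2.resize(im[130:290,200:460,::-1],(325,200));b=cv2.resize(b,(600,369))
cv2.imwrite("pics/c2.png",cv2.resize(cv2.vconcat([a,b]),(468,600)))
```

```text
(no output)
```

View pics/c2.png

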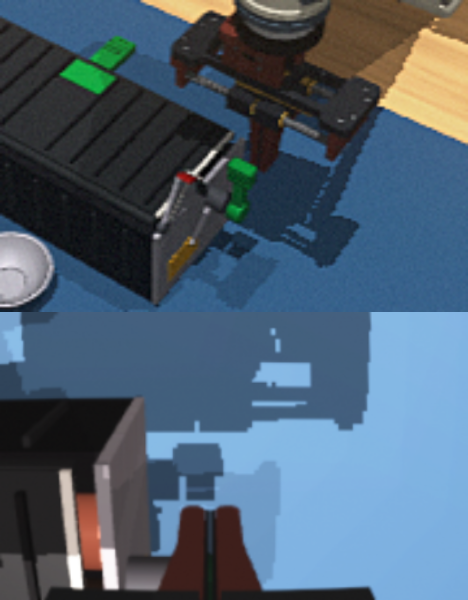

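The scene crop shows the lever (361,221) still upright, with the fingers now on the robot side of it. They missed it, so I check the geometry numerically.

Run:
```python
from h import *
s=ctrl.camera_model("scene");m=ctrl.camera_model("wrist");t=ctrl.camera_model("top");o=ctrl.get_obs();T=R.from_rotvec(o['orientation'])
print("tcp",proj(s,o['ee_pos']),proj(m,o['ee_pos'],True),"tool axes",T.as_matrix().round(2).tolist())
print("cam in tool",T.inv().apply(m['position']-o['ee_pos']))
for P in([-15,206,80],[-15,206,131],[-15,206,142],[-8,206,142],[-15,193,142],[-15,219,142]): print(P,proj(s,W(P)).round(1),proj(t,W(P)).round(1))
im=cv2.imread("pics/s2.png")[:,:,::-1].copy();k,_=blobs(im,"green")
print(*["".join("#" if v else "." for v in r) for r in k[205:240,350:376]],sep="\n")
im=cv2.imread("pics/top0.png")[:,:,::-1].copy();k,_=blobs(im,"green")
print(*["".join("#" if v else "." for v in r) for r in k[194:212,266:290]],sep="\n")
w=cv2.imread("pics/w2.png")[:,:,::-1].copy();print(blobs(w,"green",5)[1])
w=cv2.imread("pics/w1.png")[:,:,::-1].copy();k,_=blobs(w,"green")
print(*["".join("#" if v else "." for v in r) for r in k[136:170,288:326]],sep="\n")
```

```text
tcp [371.03621162 219.80056453] [315.83748301 236.63196112] tool axes [[-1.0, 0.02, 0.0], [0.02, 1.0, 0.0], [-0.0, 0.0, -1.0]]
cam in tool [  82.11039133    0.42278317 -191.25159941]
[-15, 206, 80] [361.8 230.8] [278.7 203.1]
[-15, 206, 131] [363.  217.1] [276.6 200.4]
[-15, 206, 142] [363.3 214.1] [276.2 199.8]
[-8, 206, 142] [361.7 215.9] [276.3 196.9]
[-15, 193, 142] [358.6 211.7] [281.6 200. ]
[-15, 219, 142] [368.  216.5] [270.7 199.6]
..........................
..........................
..........................
..........................
..........................
..........#...............
.........#####............
........########..........
.......##########.........
........###########.......
........###########.......
.......############.......
.........#########........
.......###########........
........##########........
..........########........
..........#######.........
.........#####.##.........
..........####............
.........######...........
.........#####............
.........######...........
........######.#..........
........########..........
.......
[... 1534 characters left out ...]
...###############################...
....###############################...
....###############################...
....###############################...
....###############################...
....###############################...
....###############################...
....###############################...
....###############################...
....###############################...
....###############################...
....##############################....
.....#############################....
......###########################.....
.......#.#............................
......................................
......................................
......................................
```

Run:
```python
from h import *
a=cv2.imread("pics/s2.png")[:,:,::-1].astype(int);b=cv2.imread("pics/scene0.png")[:,:,::-1].astype(int)
d=np.abs(a-b).sum(2)
rr=(a[...,0]>a[...,2]+12)&(a[...,0]>a[...,1]+12)
print(*["%d "%(y)+"".join("R" if rr[y,x] else ("d" if d[y,x]>60 else ".") for x in range(345,400)) for y in range(190,232)],sep="\n")
o=ctrl.get_obs();s=ctrl.camera_model("scene")
for dx in(-10,10):
  for dy in (-13,13):
    for dz in(0,20): print(dx,dy,dz,proj(s,o['ee_pos']+[dx,dy,dz]).round(1))
```

```text
190 ...........dddddddddddRddddddddddddRddddddddddddddddddd
191 ...........ddddddddddRRddddddddddddddRRdddddddddddddddd
192 ..............dddddddRRddddddddddddddddRRdddddddddddddd
193 d...............ddddddddddddddddddRRdddRddRdddddddddddd
194 d.d...............dddddddddddddddRRRddddddddddddddddddd
195 d.dd................dddddddddddddRRddRddddddddddddddddd
196 dddddd..............ddRdddddddddRRddddddddddddddddddddd
197 dddddddd.....d.......dRRddddddddRRddddddddddddddddddddd
198 ddddddd.dd..........ddRRRdddddddRRddddddddddddddddddddd
199 dd.dd...dd.dd........dRRRdRRdddddR...dddddddddddddddddd
200 ddddd..ddddddddd.....dRRRdRRRRddRd.....dddddddddddddddd
201 ddddd..dddd.ddd.....dRRRRdRRRRRdRd.......dddddddddddRRd
202 dd.d...ddd.dddd..dd.ddRRRdRRRRRRR..........ddddddddRRRR
203 .....ddd.ddddd..ddddddRRddRRRRRRd............ddddddRRRR
204 .....dd..dddd..dddddddRRRdRRRRdRd..............ddddRRRR
205 ...ddddddddd..dddd.dddRRddRRRRRRd................ddRRRR
206 .......dddd..dddd..dddRRddRRRRRRd.................dRRRd
207 .......ddd...ddd...dddRRddRRRRRR..................dRRRR
208 ............dddd
[... 907 characters left out ...]
ddddddddddddddddddddddddd..ddddd
224 ....................dddddddddddddddddddddddddddd..ddddd
225 ....................ddddddddddddddddddddddddddd..dddddd
226 ....................ddddddddddddddddddddddddddddddddddd
227 .....................ddddddddddddddddddddddddd..ddddddd
228 .....................ddddddddddddddddddddddddddddddddd.
229 .....................dddddddddddddddddddddddd..ddddddd.
230 .....................ddddddddddddddddddddddddddddddddd.
231 ....................ddddddddddddddddddddddddddddddddd..
-10 -13 0 [368.5 215.1]
-10 -13 20 [369.1 209.8]
-10 13 0 [377.5 219.5]
-10 13 20 [378.2 214.2]
10 -13 0 [364.5 220.1]
10 -13 20 [365.  214.8]
10 13 0 [373.6 224.6]
10 13 20 [374.2 219.3]
```

The red finger tip ends about 5 px higher in the scene view than the TCP's projection. So the tip is effectively about 18 mm above the nominal TCP and it passed over the pad. I go back behind the lever, lower this time.

```bash
python3 -m inch '[{"xyz":[0,0,-40],"rot":[0,0,0]},{"xyz":[0,0,-80],"rot":[0,0,0]},{"xyz":[0,0,-100],"rot":[0,0,0]},{"xyz":[-40,0,-100],"rot":[0,0,0]},{"xyz":[-80,0,-100],"rot":[0,0,0]},{"xyz":[-82,0,-90],"rot":[0,0,0]},{"xyz":[-82,0,-60],"rot":[0,0,0]},{"xyz":[-82,0,-25],"rot":[0,0,0]},{"xyz":[-82,0,-25],"rot":[0,0,0]},{"xyz":[-82,0,-25],"rot":[0,0,0]}]'
python3 -m inch '[{"xyz":[10,0,0],"rot":[0,0,0]},{"xyz":[20,0,0],"rot":[0,0,0]},{"xyz":[26,0,0],"rot":[0,0,0]},{"xyz":[30,0,0],"rot":[0,0,0]},{"xyz":[34,0,0],"rot":[0,0,0]}]'
python3 - <<'E'
from h import *
plan([[2,209,131]])
for n in("scene","wrist"):
  im=ctrl.get_image(n);cv2.imwrite(f"pics/{n}3.png",im[:,:,::-1]);print(blobs(im,"green",8)[1])
E
```

```text
t: 4.77
ee_pos: [610.8, 79.9, 109.0]
orientation: [-0.033, -3.137, 0.001]
ft_force: [-0.1, -0.4, -0.2]
width: 0.5
grasp_force: 0.0
t: 5.18
ee_pos: [579.9, 81.0, 112.4]
orientation: [0.032, 3.136, 0.001]
ft_force: [4.6, -0.3, 1.8]
width: 0.6
grasp_force: 2.0
t 5.18 local now [ -5.4 208.5 112.4] f [ 4.6 -0.3  1.8] rot [0.    0.005 0.   ]
[2, 209, 131] -> [ -7.4   0.5 -18.6]
[([305, 164, 17, 13, 127], [313.1, 169.9]), ([293, 173, 22, 14, 166], [303.3, 179.2]), ([366, 212, 4, 10, 22], [367.2, 216.4]), ([357, 219, 9, 17, 92], [361.3, 228.0])]
[([45, 91, 30, 61, 1544], [59.2, 120.9]), ([43, 153, 42, 39, 1405], [63.7, 172.9]), ([290, 191, 45, 46, 1562], [312.3, 217.6])]
```

Contact now, at 4.6 N. I follow the arc.

```bash
python3 -m inch '[{"xyz":[7,0,0],"rot":[0,0,0]},{"xyz":[14,0,1],"rot":[0,0,0]},{"xyz":[21,0,2],"rot":[0,0,0]},{"xyz":[27,0,5],"rot":[0,0,0]},{"xyz":[33,0,9],"rot":[0,0,0]},{"xyz":[38,0,13],"rot":[0,0,0]},{"xyz":[42,0,17],"rot":[0,0,0]},{"xyz":[45,0,22],"rot":[0,0,0]}]'
python3 - <<'E'
from h import *
plan([[-56,209,69]])
E
python3 -m inch '[{"xyz":[2,0,5],"rot":[0,0,0]},{"xyz":[4,0,11],"rot":[0,0,0]},{"xyz":[5,0,17],"rot":[0,0,0]},{"xyz":[6,0,21],"rot":[0,0,0]},{"xyz":[6,0,23],"rot":[0,0,0]},{"xyz":[6,0,24],"rot":[0,0,0]}]'
python3 - <<'E'
from h import *
plan([[-56,209,69]])
for n in("scene","wrist"):
  im=ctrl.get_image(n);cv2.imwrite(f"pics/{n}4.png",im[:,:,::-1]);print(blobs(im,"green",8)[1])
E
```

```text
t: 5.95
ee_pos: [532.0, 81.7, 88.0]
orientation: [-0.033, -3.139, 0.0]
ft_force: [0.1, -0.2, 5.6]
width: 0.3
grasp_force: 2.2
t 5.95 local now [-53.3 208.3  88. ] f [ 0.1 -0.2  5.6] rot [-0.    -0.002 -0.   ]
[-56, 209, 69] -> [ 2.7  0.7 19. ]
t: 6.45
ee_pos: [525.8, 81.7, 63.6]
orientation: [-0.033, -3.138, 0.001]
ft_force: [-2.5, -0.1, 4.1]
width: 0.4
grasp_force: 2.2
t 6.45 local now [-59.5 208.1  63.6] f [-2.5 -0.1  4.1] rot [-0.    -0.003 -0.   ]
[-56, 209, 69] -> [-3.5  0.9 -5.4]
[([305, 164, 17, 13, 124], [313.1, 169.8]), ([293, 172, 22, 15, 166], [303.3, 179.1]), ([372, 214, 7, 8, 20], [375.1, 218.2]), ([356, 219, 15, 16, 106], [362.8, 226.9])]
[([8, 167, 39, 67, 1790], [27.1, 200.2]), ([291, 218, 44, 38, 1045], [310.6, 230.6]), ([16, 236, 47, 43, 1303], [39.0, 256.0]), ([315, 277, 3, 36, 87], [316.2, 296.3])]
```

```bash
python3 -m inch '[{"xyz":[0,0,2],"rot":[0,0,0]},{"xyz":[0,0,4],"rot":[0,0,0]},{"xyz":[0,0,4],"rot":[0,0,0]}]'; python3 -m inch '[{"xyz":[0,0,2],"rot":[0,0,0]},{"xyz":[0,0,4],"rot":[0,0,0]},{"xyz":[0,0,4],"rot":[0,0,0]}]'
python3 - <<'E'
from h import *
plan([[-56,209,69]])
s=ctrl.get_image("scene");w=ctrl.get_image("wrist")
a=cv2.resize(s[180:250,320:420,::-1],(600,420),interpolation=2)[:, :];b=cv2.resize(w[180:300,240:400,::-1],(560,420))
cv2.imwrite("pics/c4.png",cv2.resize(cv2.hconcat([a,b]),(800,290)))
E
```

```text
t: 6.8
ee_pos: [527.3, 81.9, 60.2]
orientation: [-0.033, -3.141, 0.0]
ft_force: [-1.1, 1.0, 3.0]
width: 0.4
grasp_force: 1.0
t: 7.05
ee_pos: [527.4, 81.9, 57.7]
orientation: [-0.033, -3.141, 0.0]
ft_force: [-6.8, 0.3, 19.4]
width: 0.6
grasp_force: 9.6
t 7.05 local now [-57.9 208.4  57.7] f [-6.8  0.3 19.4] rot [-0.    -0.001 -0.   ]
[-56, 209, 69] -> [ -1.9   0.6 -11.3]
```

View pics/c4.png

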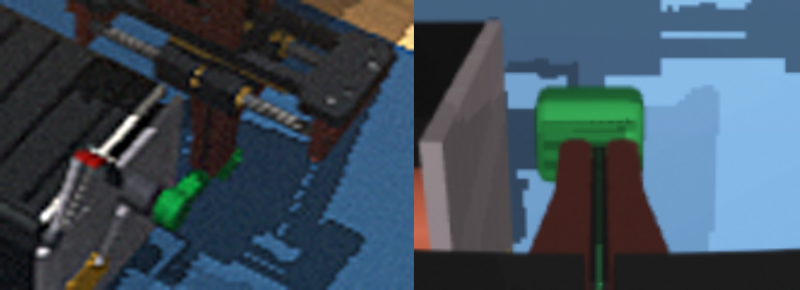

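The force rose to 19 N and motion stopped. The lever lies level, with its pad under the fingertips. The contact height and both views show the real tips about 26 mm behind the nominal TCP, so I allow for that at the tab.

```bash
python3 -m inch '[{"xyz":[0,0,-30],"rot":[0,0,0]},{"xyz":[0,0,-70],"rot":[0,0,0]},{"xyz":[0,0,-110],"rot":[0,0,0]},{"xyz":[20,-38,-110],"rot":[0,0,0]},{"xyz":[40,-75,-110],"rot":[0,0,0]},{"xyz":[42,-115,-110],"rot":[0,0,0]},{"xyz":[42,-155,-110],"rot":[0,0,0]},{"xyz":[42,-195,-110],"rot":[0,0,0]},{"xyz":[42,-209,-110],"rot":[0,0,0]},{"xyz":[42,-209,-110],"rot":[0,0,0]},{"xyz":[42,-209,-110],"rot":[0,0,0]}]' 0
python3 - <<'E'
from h import *
plan([[-100,0,63]])
m=ctrl.camera_model("wrist");w=ctrl.get_image("wrist");cv2.imwrite("pics/w5.png",w[:,:,::-1])
s=ctrl.get_image("scene");t=ctrl.get_image("top");print(blobs(w,"green")[1],blobs(s,"green",8)[1],blobs(t,"green",8)[1])
for P in([-97,0,112],[-119,0,113],[-75,0,113]):print(P,proj(m,W(P),True))
print("pad level scene/top",proj(ctrl.camera_model("scene"),W([-66,206,80])),proj(ctrl.camera_model("top"),W([-66,206,80])))
E
```

```text
t: 8.07
ee_pos: [481.4, -126.9, 166.3]
orientation: [0.036, 3.141, 0.0]
ft_force: [0.0, -0.0, 1.1]
width: 70.1
grasp_force: 0.0
t 8.07 local now [-99.6  -1.3 166.3] f [ 0.  -0.   1.1] rot [ 0.     0.001 -0.003]
[-100, 0, 63] -> [  0.5   1.3 103.3]
[([302, 184, 33, 55, 1737], [318.1, 210.9]), ([493, 217, 24, 59, 750], [503.1, 241.7]), ([290, 242, 57, 31, 1717], [318.2, 257.2])] [([304, 164, 18, 13, 131], [313.0, 170.0]), ([293, 172, 22, 14, 166], [303.3, 179.1]), ([357, 212, 22, 23, 188], [367.0, 222.4])] [([273, 199, 11, 29, 190], [278.0, 215.3])]
[-97, 0, 112] [317.57904163 213.85977482]
[-119, 0, 113] [317.55924269 188.72319541]
[-75, 0, 113] [317.59993376 238.40004307]
pad level scene/top [372.4587856  217.98220411] [277.70685248 222.99796441]
```

View pics/w5.png

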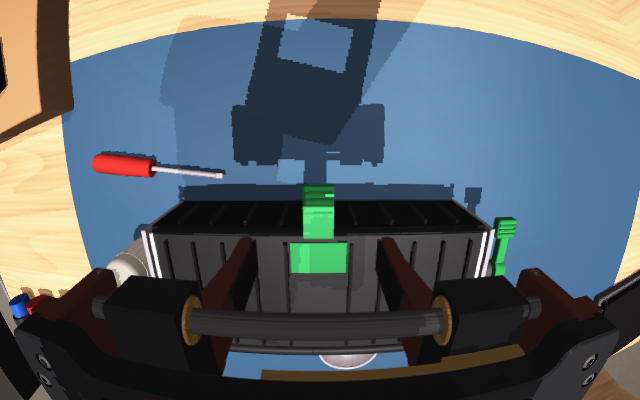

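The lever is level: its end is at row 228 in the top view, as predicted. The tab is centred between the open fingers at (318,211). I descend and grip.

```bash
python3 -m inch '[{"xyz":[0,1,35],"rot":[0,0,-0.003]},{"xyz":[0,1,70],"rot":[0,0,-0.003]},{"xyz":[0,1,90],"rot":[0,0,-0.003]},{"xyz":[0,1,101],"rot":[0,0,-0.003]},{"xyz":[0,1,101],"rot":[0,0,-0.003]},{"xyz":[0,1,101],"rot":[0,0,-0.003]}]'
python3 -m inch '[{"xyz":[0,0,0],"rot":[0,0,0]},{"xyz":[0,0,0],"rot":[0,0,0]},{"xyz":[0,0,0],"rot":[0,0,0]},{"xyz":[0,0,0],"rot":[0,0,0]},{"xyz":[0,0,0],"rot":[0,0,0]},{"xyz":[0,0,0],"rot":[0,0,0]},{"xyz":[0,0,0],"rot":[0,0,0]},{"xyz":[0,0,0],"rot":[0,0,0]},{"xyz":[0,0,0],"rot":[0,0,0]},{"xyz":[0,0,0],"rot":[0,0,0]},{"xyz":[0,0,0],"rot":[0,0,0]},{"xyz":[0,0,0],"rot":[0,0,0]}]' 255
python3 - <<'E'
from h import *
plan([[-100,0,63]])
m=ctrl.camera_model("wrist");w=ctrl.get_image("wrist");cv2.imwrite("pics/w6.png",w[:,:,::-1]);print(blobs(w,"green")[1])
E
```

```text
t: 8.72
ee_pos: [481.5, -124.5, 65.6]
orientation: [-0.026, -3.141, -0.0]
ft_force: [0.4, 0.7, 0.4]
width: 87.7
grasp_force: 0.0
t: 9.72
ee_pos: [481.3, -125.4, 65.5]
orientation: [-0.028, -3.141, 0.0]
ft_force: [-0.5, -3.0, 0.5]
width: 25.8
grasp_force: 30.0
t 9.72 local now [-99.8   0.1  65.5] f [-0.5 -3.   0.5] rot [-0.    -0.     0.003]
[-100, 0, 63] -> [ 0.2 -0.1  2.5]
[([291, 228, 52, 82, 3980], [316.2, 267.6]), ([551, 257, 24, 31, 507], [562.3, 270.1]), ([282, 340, 70, 11, 747], [316.2, 345.0])]
```

```bash
python3 -m inch '[{"xyz":[0,0,-8],"rot":[0,0,0]},{"xyz":[-1,0,-16],"rot":[0,0,0]},{"xyz":[-2,0,-24],"rot":[0,0,0]},{"xyz":[-3,0,-32],"rot":[0,0,0]},{"xyz":[-5,0,-40],"rot":[0,0,0]},{"xyz":[-7,0,-48],"rot":[0,0,0]},{"xyz":[-7,0,-48],"rot":[0,0,0]}]'
python3 - <<'E'
from h import *
plan([[-100,0,63]])
for n in("wrist","scene"):
  w=ctrl.get_image(n);cv2.imwrite(f"pics/{n}7.png",w[:,:,::-1]);print(blobs(w,"green")[1])
a=cv2.imread("pics/scene7.png")[110:240,210:400]
b=cv2.imread("pics/wrist7.png")[200:400,160:480]
cv2.imwrite("pics/c7.png",cv2.vconcat([cv2.resize(a,(480,328)),cv2.resize(b,(480,272))]))
E
```

```text
t: 10.35
ee_pos: [489.0, -125.6, 115.2]
orientation: [0.028, 3.14, -0.001]
ft_force: [1.0, -4.7, -5.2]
width: 25.6
grasp_force: 30.0
t 10.35 local now [-9.200e+01  1.000e-01  1.152e+02] f [ 1.  -4.7 -5.2] rot [-0.001  0.002  0.003]
[-100, 0, 63] -> [ 8.1 -0.1 52.2]
[([521, 229, 24, 41, 611], [531.2, 245.5]), ([289, 231, 55, 83, 4085], [316.2, 271.5])]
[([302, 151, 12, 16, 106], [308.7, 159.7]), ([291, 163, 22, 16, 203], [301.5, 170.8]), ([357, 212, 22, 23, 190], [367.0, 222.5])]
```

View pics/c7.png

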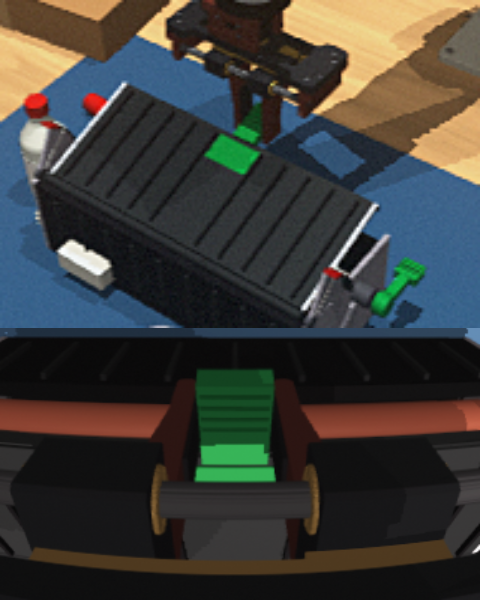

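Cover raised to about 0.3, with the tab still square between the fingers and the lever still level. Continuing.

```bash
python3 -m inch '[{"xyz":[-2,0,-7],"rot":[0,0,0]},{"xyz":[-5,0,-15],"rot":[0,0,0]},{"xyz":[-9,0,-22],"rot":[0,0,0]},{"xyz":[-13,0,-29],"rot":[0,0,0]},{"xyz":[-17,0,-36],"rot":[0,0,0]},{"xyz":[-22,0,-44],"rot":[0,0,0]},{"xyz":[-22,0,-44],"rot":[0,0,0]}]'
python3 - <<'E'
from h import *
plan([[-61.7,0,169.9]])
for n in("top","scene"):
  w=ctrl.get_image(n);cv2.imwrite(f"pics/{n}8.png",w[:,:,::-1]);print(blobs(w,"green",8)[1])
# predicted cover white end front corners and decal centre vs angle
s=ctrl.camera_model("scene")
dl=F.inv().apply(onz(ctrl.camera_model("top"),359.9,220.3,111)-O);r=62-dl[0];print("decal radius",r)
for a in(.5,.55,.6,.65,.7,.75,.8):
  P=lambda r,y,h=3:W([62-r*np.cos(a)+h*np.sin(a),y,108+r*np.sin(a)+h*np.cos(a)])
  print(a,"decal",proj(s,P(r,0)).round(1),"corner+y",proj(s,P(137,163)).round(1),"corner-y",proj(s,P(137,-163)).round(1))
a=cv2.imread("pics/scene8.png")[80:250,200:400]
cv2.imwrite("pics/c8.png",cv2.resize(a,(700,595),interpolation=cv2.INTER_CUBIC))
E
```

```text
t: 11.03
ee_pos: [509.9, -125.9, 157.8]
orientation: [-0.028, -3.14, 0.001]
ft_force: [-1.0, -5.8, -5.3]
width: 25.2
grasp_force: 30.0
t 11.03 local now [-71.1   0.2 157.8] f [-1.  -5.8 -5.3] rot [-0.    -0.001  0.003]
[-61.7, 0, 169.9] -> [ -9.4  -0.2 -12.1]
[([273, 199, 11, 29, 190], [278.0, 215.3])]
[([297, 142, 11, 19, 118], [303.6, 152.3]), ([287, 157, 22, 18, 228], [297.6, 165.6]), ([357, 212, 22, 24, 189], [367.0, 222.5])]
decal radius 115.85708844042816
0.5 decal [299.6 167.1] corner+y [358.1 186.1] corner-y [255.7 137.1]
0.55 decal [298.8 166.4] corner+y [357.4 185.3] corner-y [254.5 136. ]
0.6 decal [297.9 165.7] corner+y [356.7 184.5] corner-y [253.3 135.1]
0.65 decal [297.  165.1] corner+y [355.9 183.8] corner-y [252.  134.2]
0.7 decal [295.9 164.6] corner+y [354.9 183.3] corner-y [250.6 133.5]
0.75 decal [294.9 164.2] corner+y [354.  182.9] corner-y [249.2 132.9]
0.8 decal [293.7 163.9] corner+y [352.9 182.6] corner-y [247.7 132.4]
```

View pics/c8.png

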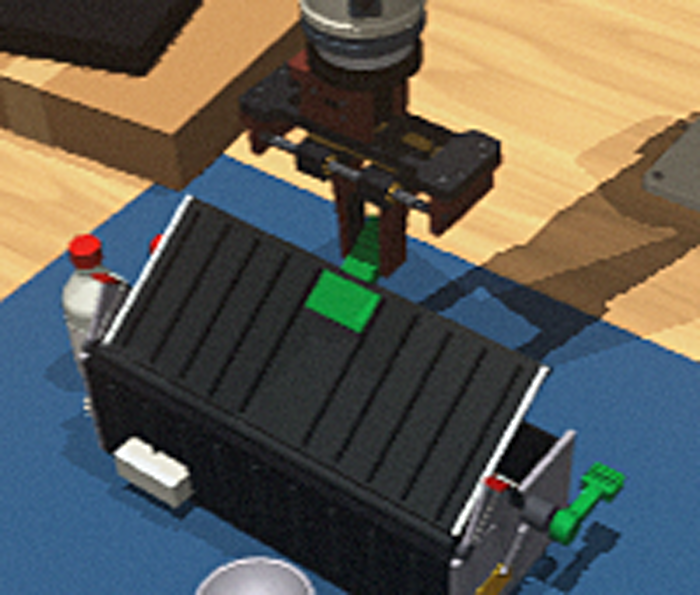

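The cover is at about 0.605 by the tool and 0.615 by the decal at (297.6,165.6). Everything else is undisturbed. Last step to 0.70.

```bash
python3 -m inch '[{"xyz":[-3,0,-4],"rot":[0,0,0]},{"xyz":[-6,0,-8],"rot":[0,0,0]},{"xyz":[-9,0,-12],"rot":[0,0,0]},{"xyz":[-9,0,-12],"rot":[0,0,0]},{"xyz":[-9,0,-12],"rot":[0,0,0]},{"xyz":[-9,0,-12],"rot":[0,0,0]}]'
cat > ang.py <<'E'
from h import *
from scipy.optimize import minimize_scalar
plan([[-61.7,0,169.9]])
s=ctrl.camera_model("scene");w=ctrl.get_image("scene");cv2.imwrite("pics/scene9.png",w[:,:,::-1]);b=blobs(w,"green",8)[1];print(b)
c=np.array(min(b,key=lambda q:np.hypot(q[1][0]-296,q[1][1]-165))[1])
P=lambda a,r=115.9,y=0,h=3:W([62-r*np.cos(a)+h*np.sin(a),y,108+r*np.sin(a)+h*np.cos(a)])
off=np.array([303.3,179.1])-proj(s,P(0));print("off",off)
for o in(0,off):print("angle",minimize_scalar(lambda a:((proj(s,P(a))+o-c)**2).sum(),bounds=(.2,1.1),method='bounded').x)
# outer end of the white end edge (silhouette of +y front corner)
g=cv2.cvtColor(w,cv2.COLOR_RGB2HSV);k=cv2.inRange(g,(0,0,130),(180,60,255))
for y in range(178,200,2): print(y,np.where(k[y,335:365])[0]+335)
E
python3 ang.py
```

```text
t: 11.63
ee_pos: [517.9, -126.1, 168.3]
orientation: [-0.028, -3.139, 0.0]
ft_force: [0.2, -6.6, -5.4]
width: 25.8
grasp_force: 30.0
t 11.63 local now [-63.1   0.2 168.3] f [ 0.2 -6.6 -5.4] rot [-0.    -0.003  0.003]
[-61.7, 0, 169.9] -> [-1.4 -0.2 -1.6]
[([295, 140, 12, 20, 124], [301.7, 150.9]), ([285, 156, 22, 18, 234], [295.9, 164.7]), ([357, 212, 22, 24, 191], [367.0, 222.6])]
off [-0.8601418  -0.22637406]
angle 0.6992639969284069
angle 0.6603513254994311
178 []
180 []
182 []
184 [353 354 355]
186 [352 353 354]
188 [351 352 353]
190 [350 351 352]
192 [349 350 351]
194 [348 349]
196 [347 348]
198 [346 347]
```

```bash
python3 -m inch '[{"xyz":[-1,0,-1],"rot":[0,0,0]},{"xyz":[-1.5,0,-1.7],"rot":[0,0,0]},{"xyz":[-1.5,0,-1.7],"rot":[0,0,0]},{"xyz":[-1.5,0,-1.7],"rot":[0,0,0]},{"xyz":[-1.5,0,-1.7],"rot":[0,0,0]},{"xyz":[-1.5,0,-1.7],"rot":[0,0,0]},{"xyz":[-1.5,0,-1.7],"rot":[0,0,0]}]'
python3 ang.py | head -6
python3 - <<'E'
# ear white line vs cover edge on wrist/top pictures: white pixels on the +y and -y ears
from h import *
s=ctrl.camera_model("scene");w=ctrl.get_image("scene")
for a in(.6,.7,.8):
  for y in(165,185):print(a,y,proj(s,W([62-55*np.cos(a),y,108+55*np.sin(a)])).round(1))
print(w[196:222,330:352].sum(2)//3)
E
```

```text
t: 12.27
ee_pos: [519.0, -126.1, 169.8]
orientation: [-0.028, -3.138, 0.0]
ft_force: [-1.2, -7.0, -7.4]
width: 25.9
grasp_force: 30.0
t 12.27 local now [-62.    0.2 169.8] f [-1.2 -7.  -7.4] rot [-0.    -0.003  0.003]
[-61.7, 0, 169.9] -> [-0.3 -0.2 -0.1]
[([295, 140, 11, 19, 125], [301.3, 150.5]), ([285, 156, 22, 18, 228], [295.7, 164.5]), ([357, 212, 22, 24, 190], [367.0, 222.6])]
off [-0.8601418  -0.22637406]
angle 0.7109068383951253
angle 0.6722589309376965
0.6 165 [341.4 215.6]
0.6 185 [348.5 219.3]
0.7 165 [340.6 215.2]
0.7 185 [347.7 219. ]
0.8 165 [339.8 215.1]
0.8 185 [346.9 218.8]
[[ 45  48  47  46  45  47  50  44  48  32  28  31  42  51  49  33  74 246
  192  85  92  98]
 [ 44  50  51  43  46  45  47  49  46  34  21  43  49  42  41  26 192 223
  130  69 100  94]
 [ 48  47  43  43  47  45  44  48  37  23  30  47  56  46  32  77 250 198
   82  97  97  98]
 [ 51  46  48  45  45  42  52  41  31  25  43  44  48  45  18 187 225 122
   50  93 102 102]
 [ 43  44  48  47  46  47  47  36  21  31  47  51  41  32  77 253 208  64
   11  29  67  98]
 [ 44  48  46  51  47  46  42  37  11
[... 1216 characters left out ...]
2  17   8  12  15  17  19  20
   13  15   6  38]
 [ 24  18  44  44  48  38  29 234 242 146  67  90  90  46   9   5  16  15
   16  12  14 125]
 [ 20  33  45  48  39  23 133 249 190  68  69  84 211 211 112  24  10   8
    6  10 125 207]
 [ 20  36  49  45  39  20 235 248 144  54  72  66  46  75 181 175  85  15
    1 130 206 199]
 [ 31  45  44  44  24 125 249 219 131  81  67  71  70  68  58  68 176 144
   92 192 196 101]
 [ 41  48  45  37  24 235 250 177 141  84  54  73  78  61  43  17  43  41
  187 201 112  50]
 [ 45  54  46  27 130 247 209 145 114  57  48  76  69  45  48  35  23  16
   75  98  71  63]
 [ 48  43  34  25 238 250 174 146 102  46  55  80  65  57  62  38  16  11
   11  46  63  71]]
```

```bash
python3 -c "
from workcell import ctrl
print(ctrl.close_job())"
```

```text
the job is handed in; nothing more can be done
None
```

The job is handed in at about 12 s: the lever was pushed down to its stop, and the gripper is holding the cover by its tab at about 0.70 rad (tool 0.70, camera 0.67–0.71). My first lever push missed without moving it, and the arm was never sent near the bottle, bowl or screwdriver.

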